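Snap the sound cover onto the open computer housing and scrap the spoilt ones

TASK

Of the three covers on the flat cardboard sheet, take the full-length one with a whole black clip at both ends and press it straight down onto the open housing until both clips snap under the rim and it sits flush all round. The other two are spoilt (one has lost a clip, one is too short for the housing): put both inside the cardboard carton. Leave the bottle, the screwdriver and the old drive where they are.

Things in the scene. Friction and masses are not known exactly. Their poses are not given: they have to be found in the camera images.
- cover: Sound cover, black clips at both ends. Aluminium plate 114 (x) by 58 by 5 mm, underside 32 mm over the origin, on two side walls 91 mm long, 32 mm deep, outer faces 45 mm apart. Origin: centre between the walls' lower edges; x along the length, z up. 0.12 to 0.2 kg. It fits the housing either way round; fully home its origin is 28 mm above the housing's and the plate lies on the rim.
- cover_ridge (a point): Centre of the top of the sound cover's grip ridge, 61 mm above its origin. Every cover has this solid ridge in the middle of its plate: 64 mm long (x), 22 mm wide (y), 24 mm high.
- cover_clip_a (a joint): Spread of the sound cover's clip at its +x end, rad: near 0 = straight (free or snapped under the rim), about 0.2 = forced over the rim. Sound clip: black sprung arm 32 mm wide, leg 61 to 64 mm from the cover's centre, foot 2 mm above its origin, inward hook (tip at 55 mm, flat top 20.5 mm above the origin), thumb tab leaning out to 77 mm and up to 57 mm.
- cover_clip_b (a joint): The same for the clip at its -x end. A straight push of about 10 to 18 N in all spreads both clips over the rim; they spring back beneath it as the plate meets the rim.
- cover_snapped: Spoilt cover, same as the sound one (size, ridge, origin, mass) but its clip at the -x end is broken off: bare plate edge with a tiny stub. The +x clip is whole.
- cover_short: Spoilt cover, same as the sound one (size, ridge, origin, mass) but 28 mm too short for the housing: plate 86 mm long, side walls 63 mm; both clips whole, at its shorter ends.
- housing: Open dark steel computer housing, fixed, 60 mm high, green circuit board inside. Walls 104 (x) by 56 mm outside; round the top a rim flange 116 (x) by 60 mm, 10 mm thick, overhanging the end walls by 6 mm. Mouth 96 by 50 mm: the cover's side walls go in with about 2.5 mm to spare each side. Origin: centre of its underside, x along the length.
- mat: Flat cardboard sheet serving as mat, fixed, 185 (x) by 255 (y) by 3 mm. The three covers stand on it side by side, about 85 mm apart along its y, lengths roughly along its x, in any order. Origin: centre of its underside.
- carton: Open cardboard scrap carton, fixed, 200 by 200 mm outside, 70 mm high, walls and floor 5 mm. Origin: centre of its underside. Room for both spoilt covers side by side, lengths along its x.
- bottle: White plastic bottle standing beyond the housing's +x end, 58 mm across, 180 mm high. Loose; leave alone. Origin: centre of its underside.
- screwdriver: Screwdriver lying on the bench, 150 mm long, loose; leave alone. Its x runs along the blade.
- drive: Old drive, steel block 70 (x) by 100 by 15 mm, lying loose on the bench; leave alone. Origin: centre of its underside.

How it is judged:
By the outcome, as a careful person would: the job done as asked, in the order asked, and still so for the second after the job is handed in, with the robot touching nothing.
It also fails if it takes over 72 s, if anything falls off the work surface, if the arm or the gripper's body presses on something with over 40 N, if the wrist force passes 120 N, or if a joint passes its speed limit or range.

ROBOT

A 6-joint arm with a two-finger parallel gripper is mounted at the origin on the work surface. World frame = base frame: x ahead of the robot, y to its left, z up, the work surface at z = 0. Lengths are in m, angles in rad, forces in N, time in s.
With the tool pointing down it reaches from about 0.35 to 0.775 m from the base axis. Payload 7.3 kg.
Tool frame: the origin (TCP) lies at the very end of the fingers, on their centre line; the grasp point (between the pads) lies 19 mm behind it; z points along the fingers, y is the line along which they close (so a half turn about z gives the same grasp; the last joint's range is limited). The gripper opens to 92 mm and grips with 3 to 60 N. Pads are 19 mm wide; open, the fingers measure 130 mm over their backs; the gripper's body (75 mm by 190 mm) begins 47 mm behind the grasp point.
Start: joints at [-1.32, 0.342, 1.524, -0, 1.275, -0.146], TCP at [0.203, -0.484, 0.227] pointing down, gripper open.
Joint ranges: [-2.53, 2.53], [-0.77, 2.02], [0.04, 2.7], [-1, 4.14], [0.28, 2.66], [-3.11, 3.11]. Speed limits (rad/s): [2.57, 2.57, 3.14, 3.14, 3.14, 3.14].

INTERFACE

Orientations are given as [roll, pitch, yaw] about the fixed x, y, z axes, in that order (R = Rz(yaw) Ry(pitch) Rx(roll)).
In Python, from cell import robot gives the robot as it stands. The module is installed in compiled form; this text tells all that it offers.
- The arm moves only by the tool arm_command, never from a script. Its argument "moves" is a list of rows, each a list of 3 entries, a list of its own where there are three numbers: the shift along the tool's x, y, z in m, then the turn, a rotation vector about the tool's x, y, z in rad, then the finger opening in m, from 0 to 0.0918. In form: [[[dx, dy, dz], [ax, ay, az], claw], ...]. A call has exactly 5 rows; each row is the pose to reach, as a shift and turn from the pose commanded when the call began, along the tool's axes at that moment; what a row does not reach only later rows make up. A row lasts 1/10 s, in which the tool goes at most 50 mm and 8.59 degrees, less where a joint would pass 70% of its speed; a pose out of reach is approached as far as the arm can. A call with a gripper value outside its range is refused whole. The fingers move at their own pace and stop on an object; "squeeze" is the grip in N (left out, the last holds). Time passes only in rows, so rows that repeat a pose let the fingers close, or fill a call up. It gives the time, the measured TCP pose, the force, the opening and the grip force at its end, in the units of the state.
- robot.observe(): the state, without advancing time (a new reading comes with each control period).
- robot.read_camera(name): name is "scene" or "top" or "wrist"; returns the picture (384x512x3 uint8, red, green, blue); there is no depth.
- robot.camera_model(name): a dict with "fx", "fy", "cx", "cy" (pixels), "R" (3x3) and "t" (3): a world point X has camera coordinates R X + t. Camera axes: x right, y down, z forward; pixel columns grow to the right and rows downward; lengths in m; the calibration is good to about 2 mm. The wrist camera is an equidistant fisheye: a pixel r from the principal point sees the ray r / f radians off the axis. A picture is of the moment at which its call begins: read the wrist's pose just before it. camera_model takes no time and is no camera call; for the wrist camera it gives the pose at the moment of the call.
- robot.hand_in(): hands the job in; it is judged then, once.
The state is a dict: "time": time; "qpos": joint angles; "qvel": joint speeds; "joint_efforts": joint torques, N m; "tool_pos": TCP position; "tool_rot": TCP orientation; "contact_force": force on the tool from outside, world axes, zero at the start; "torque": the same for the moment, N m; "opening": finger opening in m; "grip_force": force on a finger pad.
Only numpy, scipy, OpenCV 4.12 (cv2) and the standard library are available. Lean on these libraries where they do the work, as an engineer would, in place of code of your own. Each camera call takes 0.05 s, during which the arm holds its last target. There are 200 camera calls.

## Working session

There is one attempt and no reset: what is moved stays moved. The work goes in short steps, Python scripts to look and compute and a tool call to move; the robot and the scene stay as the last step left them, time stands still between calls to the robot, and variables do not carry over. Pictures are saved under pics/ and viewed, at most 10 in all, crops included, and the job is handed in when it is done.

Besides the shell and the picture viewer there is one more tool, called after "Request:" as name([rows], argument=value, ...), one row to a line, values as JSON. arm_command: Moves the arm, as the interface text tells. Its arguments: {"type":"object","properties":{"moves":{"type":"array"},"squeeze":{"type":"number"}},"required":["moves"]}

```bash
mkdir -p pics; python3 - <<'E'
from cell import robot
import cv2,numpy as np
s=robot.observe();print(s)
a=[]
for n in("scene","top"):
    im=robot.read_camera(n);cv2.imwrite(f"pics/{n}0.png",im[:,:,::-1]);m=robot.camera_model(n);print(n,m)
E
```

```text
{'time': 0.0, 'qpos': array([-1.32000667e+00,  3.42691302e-01,  1.52501583e+00, -2.14956702e-05,
        1.27537973e+00, -1.46002753e-01]), 'qvel': array([-0.00067906, -0.00095054,  0.00225181, -0.0007263 ,  0.00077595,
       -0.00060146]), 'joint_efforts': array([-1.01857040e-03, -4.31249356e+01, -2.44216096e+01,  7.16721453e-02,
        5.60266385e-02, -1.13849144e-04]), 'tool_pos': array([ 0.20280476, -0.4838111 ,  0.22606168]), 'tool_rot': array([-3.14011135e+00, -1.97047936e-04,  3.96798541e-01]), 'contact_force': array([ 0.6021228 , -0.1187031 ,  0.20631998]), 'torque': array([ 0.04281823, -0.00698253,  0.0339665 ]), 'grip_force': 0.0, 'opening': 0.09204724738230745}
scene {'fx': 408.46316877540744, 'fy': 408.46316877540744, 'cx': 260.6770749321732, 'cy': 193.13579375572073, 'R': array([[-0.24620153,  0.96916496, -0.01020265],
       [ 0.81868055,  0.20231561, -0.53742957],
       [-0.51879375, -0.14066869, -0.84324692]]), 't': array([ 0.10967343, -0.42879775,  1.4771843 ])}
top {'fx': 492.29241813710047, 'fy': 492.29241813710047, 'cx': 261.76807296622906, 'cy': 188.80397557846575, 'R': array([[ 1.77568524e-02, -9.99834451e-01,  3.97059817e-03],
       [-9.83294344e-01, -1.81823464e-02, -1.81112220e-01],
       [ 1.81154432e-01, -6.88283761e-04, -9.83454421e-01]]), 't': array([-0.0067121 ,  0.55332997,  1.14009075])}
```

View pics/top0.png

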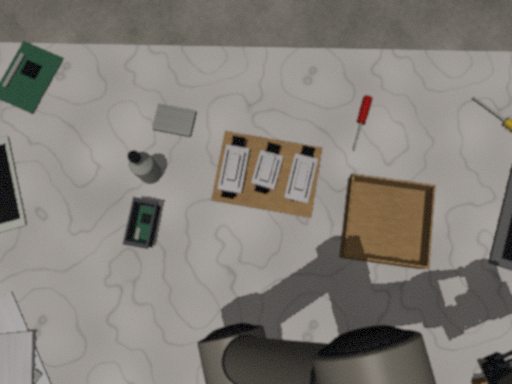

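View pics/scene0.png

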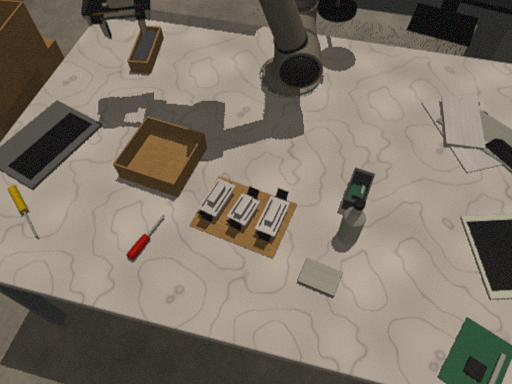

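The top view shows the sound cover at (233,168) with black clips at both ends, the short one at (267,170), and the snapped one at (302,176) with only its upper clip. The housing is at (144,222), the carton at (388,221) and the bottle at (143,163). The scene view agrees.

```bash
cat > h.py <<'E'
import cv2,numpy as np
from cell import robot
from scipy.spatial.transform import Rotation as Ro
def ray(m,px,z,fish=False):
    px=np.atleast_2d(np.float64(px)); d=(px-[m['cx'],m['cy']])/[m['fx'],m['fy']]
    if fish:
        r=np.linalg.norm(d,axis=1,keepdims=True)+1e-12; v=np.hstack([d/r*np.sin(r),np.cos(r)])
    else: v=np.hstack([d,np.ones((len(d),1))])
    R=m['R'];c=-R.T@m['t'];w=v@R
    return c+w*((z-c[2])/w[:,2])[:,None]
def proj(m,X,fish=False):
    p=np.atleast_2d(X)@m['R'].T+m['t']
    if fish:
        q=np.linalg.norm(p[:,:2],axis=1); d=p[:,:2]/(q[:,None]+1e-12)*np.arctan2(q,p[:,2])[:,None]
    else: d=p[:,:2]/p[:,2:]
    return d*[m['fx'],m['fy']]+[m['cx'],m['cy']]
def rect(P):
    "centre, long-axis yaw (about world x), sides of metric xy points"
    (c,s,a)=cv2.minAreaRect((P[:,:2]*1000).astype(np.float32)); 
    if s[0]<s[1]: a+=90; s=s[::-1]
    return np.round(c,1),round((a+90)%180-90,1),np.round(s,1)
def to_tool(p,yaw,tcp=None):
    "shift, yaw turn in the present tool frame to reach p with tool y along yaw+90 (pointing down)"
    s=robot.observe(); T=Ro.from_euler('xyz',s['tool_rot'])
    G=Ro.from_euler('xyz',[np.pi,0,yaw])
    return np.round(T.inv().apply(np.array(p)-s['tool_pos']),4),np.round((T.inv()*G).as_rotvec(),4),s['tool_pos'],s['tool_rot']
E
python3 - <<'E'
from h import *
m=robot.camera_model('top');im=cv2.imread('pics/top0.png');h=cv2.cvtColor(im,cv2.COLOR_BGR2HSV)
def comps(mask,z,roi,name,amin=100):
    k=np.zeros_like(mask);x0,y0,x1,y1=roi;k[y0:y1,x0:x1]=mask[y0:y1,x0:x1]
    for c in cv2.findContours(k,cv2.RETR_EXTERNAL,cv2.CHAIN_APPROX_NONE)[0]:
        if cv2.contourArea(c)>amin: print(name,rect(ray(m,c[:,0,:],z)),cv2.boundingRect(c))
w=cv2.inRange(h,(0,0,130),(180,60,255)); comps(w,.04,(216,136,318,212),'plate')
br=cv2.inRange(h,(5,60,40),(30,255,255)); comps(br,.003,(205,125,325,220),'mat'); comps(br,.07,(335,165,445,275),'carton')
dk=cv2.inRange(h,(0,0,0),(180,255,95)); comps(dk,.06,(118,190,170,252),'housing')
comps(cv2.inRange(h,(0,0,0),(180,255,60)),.05,(216,136,318,212),'clip',20)
b=cv2.resize(im[120:260,110:330],None,fx=3.6,fy=3.6,interpolation=cv2.INTER_CUBIC);cv2.imwrite('pics/crop0.png',b)
E
```

```text
plate (array([512.2,  43.3]), -89.0, array([140.7,  24.5])) (216, 201, 59, 11)
plate (array([585.1, -91.8]), -12.8, array([116.7,  60.5])) (284, 153, 34, 50)
plate (array([604.8,  -7.9]), -15.2, array([88.4, 59.5])) (251, 150, 32, 40)
plate (array([605.6,  75.3]), -9.6, array([116.1,  60.2])) (217, 144, 32, 50)
plate (array([677.2, -56.2]), -88.9, array([151.9,  25.7])) (256, 136, 62, 11)
plate (array([640. , 109.2]), 2.0, array([94.2, 17.4])) (216, 136, 8, 38)
mat (array([602.4,  -9.3]), 80.9, array([253.4, 183.2])) (212, 131, 110, 87)
carton (array([ 479.8, -293.8]), 83.2, array([208.5, 202.2])) (340, 174, 95, 95)
housing (array([467.2, 282.4]), -8.3, array([116.9,  73.8])) (124, 197, 39, 51)
clip (array([538. ,  83.6]), 79.6, array([31.8, 12.5])) (222, 191, 14, 7)
clip (array([552.1,   3.4]), 73.0, array([31.4, 13.2])) (255, 186, 14, 7)
clip (array([ 650.9, -107.2]), 76.6, array([27.9, 20.9])) (302, 146, 12, 11)
clip (array([656.6, -23. ]), 72.1, array([30.5, 20.8])) (267, 143, 13, 11)
clip (array([671.9,  62. ]), 82.5, array([31.6, 22.3])) (232, 136, 14, 11)
```

View pics/crop0.png

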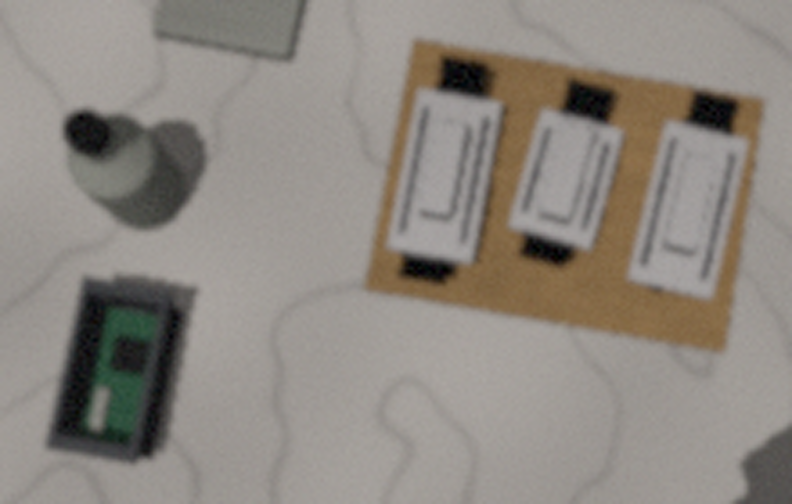

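Crop (3.6× from (110,120)): the cover order is confirmed. In full-image pixels the sound cover is at (233,168), the short one at (267,170), and the snapped one at (302,176) with a bare lower edge. The housing mouth spans roughly (124–162, 197–248) including shadow, so I'll refine it with the wrist camera.

```bash
python3 - <<'E'
from h import *
m=robot.camera_model('wrist');s=robot.observe();T=Ro.from_euler('xyz',s['tool_rot']).as_matrix()
print(m['fx'],m['cx'],m['cy'],'cam in tool',T.T@(-m['R'].T@m['t']-s['tool_pos']),'R tool->cam',m['R']@T)
print(to_tool([.52,.18,.25],-.16))
E
```

```text
297.3186396354542 251.45052233399343 186.77964833549686 cam in tool [ 0.08097796 -0.00107811 -0.15595866] R tool->cam [[-1.10743616e-03  9.99999302e-01 -4.11057291e-04]
 [-9.55523295e-01 -1.17940812e-03 -2.94913278e-01]
 [-2.94913557e-01  6.61771898e-05  9.55523935e-01]]
(array([ 0.5491, -0.4897, -0.0231]), array([-1.400e-03,  2.000e-04,  5.568e-01]), array([ 0.20281404, -0.48383697,  0.22610308]), array([-3.14018158e+00, -1.76073251e-04,  3.96778620e-01]))
```

Request:
arm_command([
  [[0.037,-0.033,-0.002],[0,0,0],0.05],
  [[0.073,-0.065,-0.003],[0,0,0],0.05],
  [[0.11,-0.098,-0.005],[0,0,0],0.05],
  [[0.146,-0.13,-0.006],[0,0,0],0.05],
  [[0.183,-0.163,-0.008],[0,0,0],0.05],
])

```text
time: 0.6
tool_pos: [0.3089, -0.2613, 0.2345]
tool_rot: [-3.141, 0.0, 0.396]
contact_force: [0.4, -0.1, 0.1]
opening: 0.0563
grip_force: 0.0
```

Request:
arm_command([
  [[0.037,-0.033,-0.002],[0,0,0],0.05],
  [[0.073,-0.065,-0.003],[0,0,0],0.05],
  [[0.11,-0.098,-0.005],[0,0,0],0.05],
  [[0.146,-0.13,-0.006],[0,0,0],0.05],
  [[0.183,-0.163,-0.008],[0,0,0],0.05],
])

```text
time: 1.1
tool_pos: [0.4147, -0.0401, 0.2427]
tool_rot: [3.141, 0.0, 0.397]
contact_force: [-0.1, -1.3, -0.3]
opening: 0.0498
grip_force: 0.0
```

Request:
arm_command([
  [[0.037,-0.033,-0.002],[0,0,0.11],0.05],
  [[0.073,-0.065,-0.003],[0,0,0.22],0.05],
  [[0.11,-0.098,-0.005],[0,0,0.33],0.05],
  [[0.146,-0.13,-0.006],[0,0,0.44],0.05],
  [[0.183,-0.163,-0.008],[0,0,0.557],0.05],
])

```text
time: 1.6
tool_pos: [0.5205, 0.181, 0.2503]
tool_rot: [3.141, 0.001, -0.165]
contact_force: [0.6, -1.2, 1.0]
opening: 0.0498
grip_force: 0.0
```

Request:
arm_command([
  [[0,0,0],[0,0,0],0.05],
  [[0,0,0],[0,0,0],0.05],
  [[0,0,0],[0,0,0],0.05],
  [[0,0,0],[0,0,0],0.05],
  [[0,0,0],[0,0,0],0.05],
])

```text
time: 2.1
tool_pos: [0.5201, 0.1778, 0.251]
tool_rot: [3.142, -0.0, -0.162]
contact_force: [0.4, -0.1, -0.1]
opening: 0.0501
grip_force: 0.0
```

```bash
python3 - <<'E'
from h import *
m=robot.camera_model('wrist');im=robot.read_camera('wrist');cv2.imwrite('pics/w1.png',im[:,:,::-1])
import pickle;pickle.dump(m,open('w1.pkl','wb'))
t=robot.camera_model('top');im=robot.read_camera('top');cv2.imwrite('pics/top1.png',im[:,:,::-1])
print(robot.observe()['tool_pos'],robot.observe()['tool_rot'])
E
```

```text
[0.52026863 0.17815132 0.25100321] [-3.14156237e+00 -4.68207001e-04 -1.61323391e-01]
```

View pics/w1.png

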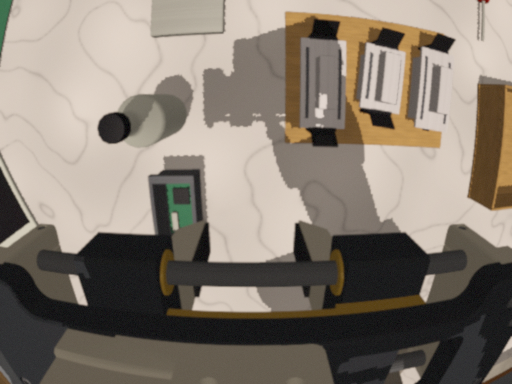

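The wrist view shows the sound cover at (323,84) in shadow, with clips at (325,30) and (324,137). The short cover is at (383,78) and the snapped one at (433,90). The housing at (178,210) is half hidden by a finger, so I'll shift back to see it whole.

Request:
arm_command([
  [[-0.04,-0.024,0],[0,0,0],0.05],
  [[-0.08,-0.048,0],[0,0,0],0.05],
  [[-0.12,-0.07,0],[0,0,0],0.05],
  [[-0.16,-0.095,0],[0,0,0],0.05],
  [[-0.16,-0.095,0],[0,0,0],0.05],
])

```text
time: 2.7
tool_pos: [0.3737, 0.3007, 0.2512]
tool_rot: [-3.14, 0.001, -0.155]
contact_force: [0.2, -0.7, 0.6]
opening: 0.0501
grip_force: 0.0
```

Request:
arm_command([
  [[0,0,0],[0,0,0],0.05],
  [[0,0,0],[0,0,0],0.05],
  [[0,0,0],[0,0,0],0.05],
  [[0,0,0],[0,0,0],0.05],
  [[0,0,0],[0,0,0],0.05],
])

```text
time: 3.2
tool_pos: [0.3781, 0.2977, 0.2505]
tool_rot: [3.141, 0.0, -0.162]
contact_force: [0.1, 0.8, 1.2]
opening: 0.0498
grip_force: 0.0
```

```bash
python3 - <<'E'
from h import *
import pickle
m2=robot.camera_model('wrist');im2=robot.read_camera('wrist')[:,:,::-1].copy();cv2.imwrite('pics/w2.png',im2);pickle.dump(m2,open('w2.pkl','wb'))
m1=pickle.load(open('w1.pkl','rb'));im1=cv2.imread('pics/w1.png')
h=cv2.cvtColor(im1,cv2.COLOR_BGR2HSV)
k=np.zeros(h.shape[:2],np.uint8);k[20:145,290:460]=cv2.inRange(h,(0,0,60),(180,75,255))[20:145,290:460]
for c in cv2.findContours(k,cv2.RETR_EXTERNAL,cv2.CHAIN_APPROX_NONE)[0]:
    if cv2.contourArea(c)>300: print('plate',rect(ray(m1,c[:,0,:],.04,True)),cv2.boundingRect(c))
k=np.zeros(h.shape[:2],np.uint8);k[15:150,290:460]=cv2.inRange(h,(0,0,0),(180,255,40))[15:150,290:460]
for c in cv2.findContours(k,cv2.RETR_EXTERNAL,cv2.CHAIN_APPROX_NONE)[0]:
    if cv2.contourArea(c)>60: print('clip',rect(ray(m1,c[:,0,:],.05,True)),cv2.boundingRect(c))
p=proj(m2,[.467,.282,.06],True)[0].astype(int);print(p)
x,y=max(p[0]-90,0),max(p[1]-90,0);c=im2[y:y+180,x:x+180];print(x,y)
cv2.imwrite('pics/w2c.png',cv2.resize(c,None,fx=3.2,fy=3.2,interpolation=cv2.INTER_CUBIC))
E
```

```text
plate (array([606. ,  -4.6]), -14.4, array([89.2, 64.8])) (357, 42, 49, 72)
plate (array([606. ,  75.4]), -9.3, array([115. ,  58.9])) (300, 37, 47, 92)
plate (array([594.2, -87. ]), 2.3, array([184.4, 141. ])) (378, 20, 82, 125)
clip (array([540.6,  87.8]), 82.0, array([36.1, 21.1])) (308, 128, 29, 18)
clip (array([555.3,  12.5]), 75.7, array([47.1, 17.3])) (361, 109, 32, 19)
clip (array([ 651.6, -101.9]), 78.2, array([42.4, 21.4])) (428, 35, 25, 17)
clip (array([657.2, -17.7]), 76.2, array([40.9, 22.1])) (373, 29, 30, 19)
clip (array([672. ,  66.5]), 79.5, array([33.5, 22.8])) (310, 20, 28, 19)
[253  89]
163 0
```

View pics/w2c.png

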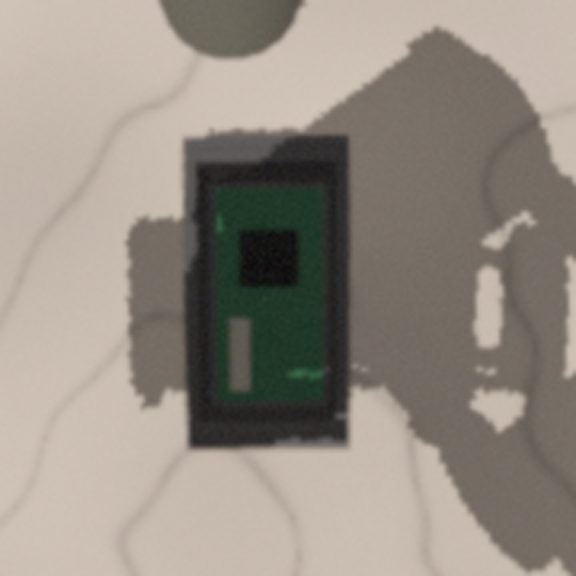

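Wrist crop (3.2×, from (163,0)): the rim's corners are at crop pixels (184,138), (348,137), (190,446) and (348,445). The bottle's lower edge is at (232,55).

```bash
python3 - <<'E'
from h import *
import pickle
m=pickle.load(open('w2.pkl','rb'));im=cv2.imread('pics/w2.png')
q=np.array([[184,138],[348,137],[348,445],[190,446]])/3.2+[162.65,-.35]
P=ray(m,q,.06,True)[:,:2]*1000;print(P,P.mean(0));a=(P[0]-P[3]+P[1]-P[2])/2;b=(P[0]-P[1]+P[3]-P[2])/2
print(np.linalg.norm(a),np.linalg.norm(b),np.degrees(np.arctan2(a[1],a[0])),np.degrees(np.arctan2(-b[0],b[1])))
# dark+blueish rim by mask (not warm bench/shadow)
b_,g,r=[im[:,:,i].astype(int) for i in range(3)]
k=((r-b_<8)).astype(np.uint8)*255;z=np.zeros_like(k);z[38:142,215:277]=k[38:142,215:277];z=cv2.morphologyEx(z,cv2.MORPH_OPEN,np.ones((5,5)))
c=max(cv2.findContours(z,cv2.RETR_EXTERNAL,cv2.CHAIN_APPROX_NONE)[0],key=cv2.contourArea);print(rect(ray(m,c[:,0],.06,True)),cv2.boundingRect(c))
# top view corner estimate
t=robot.camera_model('top');print('rim in top px',proj(t,np.c_[P/1000,np.full(4,.06)]).round(1))
print(to_tool([.606,.0754,.15],np.radians(-9.4)))
E
```

```text
[[527.89555219 310.76158627]
 [518.42221641 252.96594411]
 [406.43883419 270.7185104 ]
 [415.57197785 327.97404211]] [467.08214516 290.60502072]
113.50788908126009 58.273007660658834 -8.859977176180422 -9.186535797265073
(array([467.3, 290.8]), -9.5, array([112. ,  57.8])) (221, 43, 51, 96)
rim in top px [[133.  196.2]
 [156.9 200.6]
 [146.7 247.6]
 [122.5 243.3]]
(array([0.2608, 0.1829, 0.1006]), array([0.0002, 0.0001, 0.0027]), array([0.37799545, 0.29782106, 0.25056397]), array([ 3.14139742e+00,  5.74822876e-05, -1.61381979e-01]))
```

Request:
arm_command([
  [[0.04,0.028,0],[0,0,0.002],0.05],
  [[0.08,0.056,0],[0,0,0.003],0.05],
  [[0.12,0.084,0],[0,0,0.003],0.05],
  [[0.16,0.112,0],[0,0,0.003],0.05],
  [[0.2,0.14,0],[0,0,0.003],0.05],
])

```text
time: 3.75
tool_pos: [0.5539, 0.1263, 0.2507]
tool_rot: [-3.142, -0.0, -0.164]
contact_force: [-0.4, 0.5, 0.1]
opening: 0.0498
grip_force: 0.0
```

Request:
arm_command([
  [[0.04,0.028,0],[0,0,0],0.05],
  [[0.061,0.043,0.02],[0,0,0],0.05],
  [[0.061,0.043,0.06],[0,0,0],0.05],
  [[0.061,0.043,0.1],[0,0,0],0.05],
  [[0.061,0.043,0.13],[0,0,0],0.05],
])

```text
time: 4.25
tool_pos: [0.605, 0.0751, 0.1178]
tool_rot: [3.141, 0.003, -0.164]
contact_force: [-0.5, 0.1, -0.3]
opening: 0.0498
grip_force: 0.0
```

Request:
arm_command([
  [[0,0,0],[0,0,0],0.05],
  [[0,0,0],[0,0,0],0.05],
  [[0,0,0],[0,0,0],0.05],
  [[0,0,0],[0,0,0],0.05],
  [[0,0,0],[0,0,0],0.05],
])

```text
time: 4.75
tool_pos: [0.6065, 0.0759, 0.1223]
tool_rot: [-3.141, -0.003, -0.163]
contact_force: [0.0, -0.4, 0.0]
opening: 0.05
grip_force: 0.0
```

```bash
python3 - <<'E'
from h import *
print(to_tool([.606,.0754,.044],np.radians(-9.4)))
E
```

```text
(array([-0.0006,  0.0006,  0.0783]), array([-0.0003, -0.0027,  0.001 ]), array([0.60651322, 0.07587965, 0.12228371]), array([-3.14126760e+00, -2.70009786e-03, -1.63032825e-01]))
```

Request:
arm_command([
  [[0,0,0.035],[0,0,0],0.05],
  [[0,0,0.06],[0,0,0],0.05],
  [[0,0,0.077],[0,0,0],0.05],
  [[0,0,0.077],[0,0,0],0.05],
  [[0,0,0.077],[0,0,0],0.05],
])

```text
time: 5.25
tool_pos: [0.6063, 0.0758, 0.0446]
tool_rot: [-3.142, -0.001, -0.163]
contact_force: [-0.1, -0.6, 1.5]
opening: 0.0501
grip_force: 0.0
```

Request:
arm_command([
  [[0,0,0],[0,0,0],0.015],
  [[0,0,0],[0,0,0],0.015],
  [[0,0,0],[0,0,0],0.015],
  [[0,0,0],[0,0,0],0.015],
  [[0,0,0],[0,0,0],0.015],
], squeeze=45)

```text
time: 5.75
tool_pos: [0.606, 0.0757, 0.0442]
tool_rot: [3.141, -0.001, -0.163]
contact_force: [-0.2, -0.5, 2.6]
opening: 0.0218
grip_force: 45.0
```

Request:
arm_command([
  [[0,0,0],[0,0,0],0.015],
  [[0,0,-0.03],[0,0,0],0.015],
  [[0,0,-0.07],[0,0,0],0.015],
  [[0,0,-0.12],[0,0,0],0.015],
  [[0,0,-0.15],[0,0,0],0.015],
])

```text
time: 6.25
tool_pos: [0.6066, 0.076, 0.1971]
tool_rot: [-3.141, -0.004, -0.163]
contact_force: [1.6, -0.1, -0.8]
opening: 0.0214
grip_force: 45.0
```

```bash
python3 - <<'E'
from h import *
s=robot.observe();print(s['opening'],s['grip_force'],s['contact_force'])
print(to_tool([.4667,.2905,.19],np.radians(-9.2)))
im=robot.read_camera('wrist');cv2.imwrite('pics/w3.png',im[:,:,::-1])
E
```

```text
0.021448181522743838 44.99945819377899 [ 1.56290855 -0.07559522 -0.77258337]
(array([-0.1729, -0.189 ,  0.0066]), array([-0.0007, -0.0037, -0.0026]), array([0.60661921, 0.07595817, 0.19712808]), array([-3.14086433, -0.00368307, -0.16312631]))
```

View pics/w3.png

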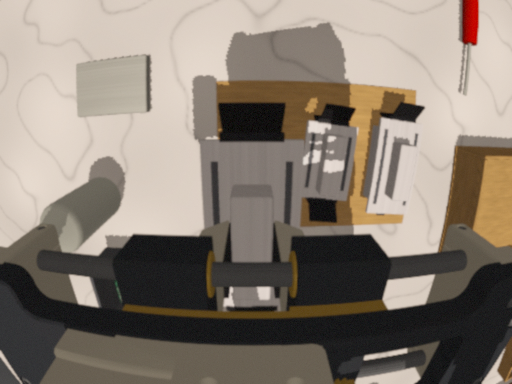

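The cover is held level, with its ridge between the fingers. Its front plate edge is at row 141, columns 202–302, and its clip is at (251,120).

Request:
arm_command([
  [[-0.045,0,0],[0,0,0],0.015],
  [[-0.09,0,0],[0,0,0],0.015],
  [[-0.135,-0.005,0],[0,0,0],0.015],
  [[-0.173,-0.03,0],[0,0,0],0.015],
  [[-0.173,-0.07,0],[0,0,0],0.015],
])

```text
time: 6.8
tool_pos: [0.4405, 0.1725, 0.1927]
tool_rot: [3.139, 0.006, -0.165]
contact_force: [2.2, -0.7, -1.4]
opening: 0.022
grip_force: 45.0
```

Request:
arm_command([
  [[0,-0.04,0],[0,0,0],0.015],
  [[0,-0.08,0],[0,0,0],0.015],
  [[0,-0.11,0],[0,0,0],0.015],
  [[0,-0.119,0],[0,0,0],0.015],
  [[0,-0.119,0.006],[0,0,0],0.015],
])

```text
time: 7.3
tool_pos: [0.4658, 0.2914, 0.1873]
tool_rot: [-3.141, -0.0, -0.161]
contact_force: [-0.8, -0.2, -2.7]
opening: 0.0219
grip_force: 45.0
```

Request:
arm_command([
  [[0,0,0.005],[0,0,0],0.015],
  [[0,0,0.01],[0,0,0],0.015],
  [[0,0,0.02],[0,0,0],0.015],
  [[0,0,0.02],[0,0,0],0.015],
  [[0,0,0.02],[0,0,0],0.015],
])

```text
time: 7.8
tool_pos: [0.4658, 0.2899, 0.1674]
tool_rot: [3.141, 0.001, -0.164]
contact_force: [-0.1, -0.1, -1.3]
opening: 0.0214
grip_force: 45.0
```

```bash
python3 - <<'E'
from h import *
import pickle
m=robot.camera_model('wrist');s=robot.observe();T=Ro.from_euler('xyz',s['tool_rot'])
P=ray(m,[[202,141],[302,141],[218,105],[285,105]],s['tool_pos'][2]-.0042,True)
print('plate front edge in tool',T.inv().apply(P-s['tool_pos'])*1000)
m1=pickle.load(open('w1.pkl','rb'));print('bottle',ray(m1,[[115,127]],.18,True))
print(to_tool([.4667,.2905,.131],np.radians(-9.2)))
im=robot.read_camera('top')[:,:,::-1];im=im[150:260,90:200];a=cv2.resize(im,None,fx=5,fy=5,interpolation=cv2.INTER_CUBIC);cv2.imwrite('pics/t4.png',a)
cv2.imwrite('pics/w4.png',robot.read_camera('wrist')[:,:,::-1]);cv2.imwrite('pics/s4.png',robot.read_camera('scene')[:,:,::-1])
E
```

```text
plate front edge in tool [[ 57.09741452 -28.4700789    4.15601995]
 [ 57.04160399  26.23616505   4.18161459]
 [ 76.58497746 -19.26638605   4.14985079]
 [ 76.54615696  16.5119051    4.16659112]]
bottle [[0.59907217 0.27942964 0.18      ]]
(array([ 0.0008, -0.0008,  0.0364]), array([ 0.0005,  0.0005, -0.0034]), array([0.46575995, 0.28988443, 0.16740363]), array([ 3.14112535e+00,  5.37271637e-04, -1.63953562e-01]))
```

View pics/w4.png

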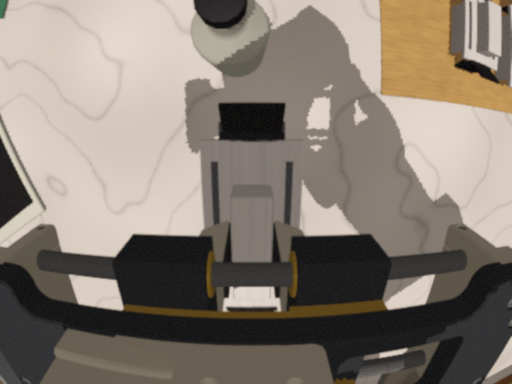

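The cover hangs over the housing, which it hides. The bottle at (230,35) is well clear of the front clip at (251,120). The plate edge measures 57 mm ahead of the tool, so the grasp is centred. I'll lower it until the walls just enter.

Request:
arm_command([
  [[0.0005,0,0.02],[0,0,-0.003],0.015],
  [[0.0005,0,0.04],[0,0,-0.003],0.015],
  [[0.0005,0,0.055],[0,0,-0.003],0.015],
  [[0.0005,0,0.06],[0,0,-0.003],0.015],
  [[0.0005,0,0.06],[0,0,-0.003],0.015],
])

```text
time: 8.45
tool_pos: [0.4661, 0.2903, 0.1074]
tool_rot: [3.141, 0.001, -0.16]
contact_force: [1.0, 0.1, -1.4]
opening: 0.0215
grip_force: 45.0
```

Request:
arm_command([
  [[0,0,0.003],[0,0,0],0.015],
  [[0,0,0.006],[0,0,0],0.015],
  [[0,0,0.009],[0,0,0],0.015],
  [[0,0,0.009],[0,0,0],0.015],
  [[0,0,0.009],[0,0,0],0.015],
])

```text
time: 8.95
tool_pos: [0.4663, 0.2903, 0.0988]
tool_rot: [3.142, -0.0, -0.16]
contact_force: [-0.1, 0.3, -0.9]
opening: 0.0217
grip_force: 45.0
```

```bash
python3 - <<'E'
from h import *
s=robot.observe();print(s['contact_force'],s['torque'],s['opening'])
a=cv2.resize(robot.read_camera('scene')[150:260,300:410,::-1],None,fx=4,fy=4,interpolation=cv2.INTER_CUBIC)
b=cv2.resize(robot.read_camera('top')[170:270,95:195,::-1],(360,440),interpolation=cv2.INTER_CUBIC)
cv2.imwrite('pics/c5.png',np.hstack([cv2.resize(a,(440,440)),b]))
E
```

```text
[-0.14310432  0.33887847 -0.9190841 ] [0.04502555 0.02362704 0.05233697] 0.02171450992428353
```

Request:
arm_command([
  [[0,0,0.003],[0,0,0],0.015],
  [[0,0,0.006],[0,0,0],0.015],
  [[0,0,0.008],[0,0,0],0.015],
  [[0,0,0.008],[0,0,0],0.015],
  [[0,0,0.008],[0,0,0],0.015],
])

```text
time: 9.55
tool_pos: [0.4663, 0.2903, 0.0906]
tool_rot: [3.141, 0.0, -0.16]
contact_force: [0.3, -0.2, -0.8]
opening: 0.0217
grip_force: 45.0
```

Request:
arm_command([
  [[0,0,0.002],[0,0,0],0.015],
  [[0,0,0.004],[0,0,0],0.015],
  [[0,0,0.006],[0,0,0],0.015],
  [[0,0,0.008],[0,0,0],0.015],
  [[0,0,0.008],[0,0,0],0.015],
])

```text
time: 10.05
tool_pos: [0.4669, 0.2907, 0.0835]
tool_rot: [-3.14, -0.002, -0.16]
contact_force: [-0.4, -0.1, 5.7]
opening: 0.0215
grip_force: 45.0
```

Request:
arm_command([
  [[0,0,0.001],[0,0,0],0.015],
  [[0,0,0.002],[0,0,0],0.015],
  [[0,0,0.003],[0,0,0],0.015],
  [[0,0,0.004],[0,0,0],0.015],
  [[0,0,0.005],[0,0,0],0.015],
], squeeze=55)

```text
time: 10.55
tool_pos: [0.4664, 0.2903, 0.0775]
tool_rot: [3.141, -0.0, -0.16]
contact_force: [0.4, 0.8, 2.2]
opening: 0.0218
grip_force: 55.0
```

Request:
arm_command([
  [[0,0,0.002],[0,0,0],0.015],
  [[0,0,0.004],[0,0,0],0.015],
  [[0,0,0.006],[0,0,0],0.015],
  [[0,0,0.008],[0,0,0],0.015],
  [[0,0,0.008],[0,0,0],0.015],
])

```text
time: 11.05
tool_pos: [0.4658, 0.2901, 0.0692]
tool_rot: [3.141, 0.001, -0.16]
contact_force: [0.1, -0.4, -1.0]
opening: 0.0214
grip_force: 55.0
```

Request:
arm_command([
  [[0,0,0.0005],[0,0,0],0.015],
  [[0,0,0.001],[0,0,0],0.015],
  [[0,0,0.0015],[0,0,0],0.015],
  [[0,0,0.0015],[0,0,0],0.015],
  [[0,0,0.0015],[0,0,0],0.015],
])

```text
time: 11.55
tool_pos: [0.4659, 0.2901, 0.0691]
tool_rot: [3.141, 0.0, -0.16]
contact_force: [-4.2, -2.2, 11.9]
opening: 0.0219
grip_force: 55.0
```

Request:
arm_command([
  [[0,0,0.0005],[0,0,0],0.015],
  [[0,0,0.001],[0,0,0],0.015],
  [[0,0,0.0015],[0,0,0],0.015],
  [[0,0,0.0015],[0,0,0],0.015],
  [[0,0,0.0015],[0,0,0],0.015],
])

```text
time: 12.05
tool_pos: [0.4659, 0.2902, 0.0691]
tool_rot: [3.142, -0.0, -0.16]
contact_force: [-8.0, -4.5, 23.4]
opening: 0.0214
grip_force: 55.0
```

Request:
arm_command([
  [[0,0,-0.0015],[0,0,0],0.015],
  [[0,0,-0.0025],[0,0,0],0.015],
  [[0,0,-0.0035],[0,0,0],0.015],
  [[0,0,-0.004],[0,0,0],0.015],
  [[0,0,-0.004],[0,0,0],0.015],
])

```text
time: 12.55
tool_pos: [0.4662, 0.2903, 0.0703]
tool_rot: [3.141, 0.0, -0.16]
contact_force: [0.8, -0.2, -2.4]
opening: 0.0218
grip_force: 55.0
```

Request:
arm_command([
  [[0,0,0.0015],[0,0,0],0.015],
  [[0,0,0.0015],[0,0,0],0.015],
  [[0,0,0.0015],[0,0,0],0.05],
  [[0,0,0.0015],[0,0,0],0.05],
  [[0,0,0.0005],[0,0,0],0.05],
], squeeze=45)

```text
time: 13.05
tool_pos: [0.4663, 0.2903, 0.0701]
tool_rot: [3.141, 0.0, -0.16]
contact_force: [0.7, 1.0, 0.3]
opening: 0.0407
grip_force: 0.0
```

Request:
arm_command([
  [[0,0,0],[0,0,0],0.05],
  [[0,0,-0.03],[0,0,0],0.05],
  [[0,0,-0.08],[0,0,0],0.05],
  [[0,0,-0.13],[0,0,0],0.05],
  [[0,0,-0.18],[0,0,0],0.05],
])

```text
time: 13.55
tool_pos: [0.4659, 0.2902, 0.2522]
tool_rot: [3.141, 0.0, -0.16]
contact_force: [0.8, 0.4, -0.4]
opening: 0.0498
grip_force: 0.0
```

Request:
arm_command([
  [[0.025,0.037,0],[0,0,0],0.05],
  [[0.05,0.074,0],[0,0,0],0.05],
  [[0.075,0.11,0],[0,0,0],0.05],
  [[0.1,0.147,0],[0,0,0],0.05],
  [[0.125,0.184,0],[0,0,0],0.05],
])

```text
time: 14.05
tool_pos: [0.5608, 0.0871, 0.2504]
tool_rot: [-3.142, -0.0, -0.16]
contact_force: [0.5, 0.9, -0.6]
opening: 0.0497
grip_force: 0.0
```

```bash
python3 - <<'E'
from h import *
a=robot.read_camera('top')[:,:,::-1];b=robot.read_camera('scene')[:,:,::-1]
A=cv2.resize(a[180:260,100:180],(400,400),interpolation=cv2.INTER_CUBIC);B=cv2.resize(b[155:235,315:395],(400,400),interpolation=cv2.INTER_CUBIC)
cv2.imwrite('pics/c6.png',np.hstack([A,B]))
print(to_tool([.605,-.0075,.12],np.radians(-15)))
E
```

```text
(array([0.0573, 0.0828, 0.13  ]), array([ 0.0017, -0.0009,  0.0959]), array([0.56210269, 0.08386426, 0.24979971]), array([ 3.13989405e+00, -8.35082342e-04, -1.65910602e-01]))
```

View pics/c6.png

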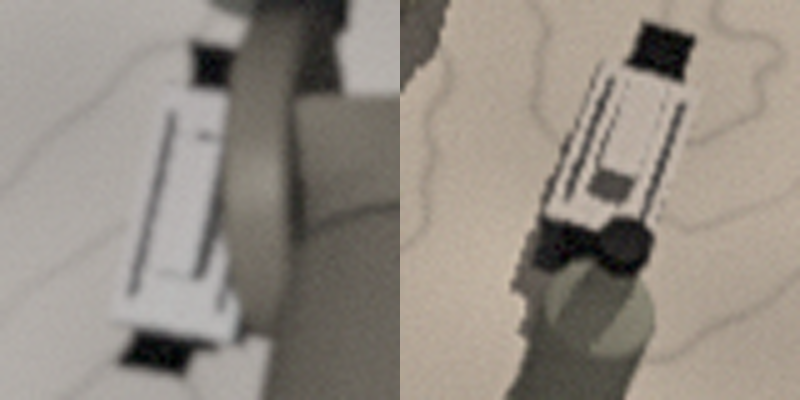

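The cover sits on the housing with both clips in place. The top crop has the clips at (212,65) and (155,355), and the scene crop shows it flat. Next is the short cover.

Request:
arm_command([
  [[0.025,0.036,0],[0,0,0.05],0.05],
  [[0.05,0.072,0.01],[0,0,0.096],0.05],
  [[0.057,0.083,0.05],[0,0,0.096],0.05],
  [[0.057,0.083,0.1],[0,0,0.096],0.05],
  [[0.057,0.083,0.13],[0,0,0.096],0.05],
])

```text
time: 14.65
tool_pos: [0.6015, -0.0021, 0.1166]
tool_rot: [3.141, 0.005, -0.257]
contact_force: [0.4, 0.8, -1.3]
opening: 0.0498
grip_force: 0.0
```

Request:
arm_command([
  [[0,0,0],[0,0,0],0.05],
  [[0,0,0],[0,0,0],0.05],
  [[0,0,0],[0,0,0],0.05],
  [[0,0,0],[0,0,0],0.05],
  [[0,0,0],[0,0,0],0.05],
])

```text
time: 15.15
tool_pos: [0.6041, -0.0022, 0.1219]
tool_rot: [-3.141, -0.003, -0.256]
contact_force: [0.1, 0.1, 0.4]
opening: 0.0497
grip_force: 0.0
```

```bash
python3 - <<'E'
from h import *
print(to_tool([.605,-.0075,.044],np.radians(-15)))
m=robot.camera_model('top')
q=[[349,176],[436,184],[430,269],[340,261]];P=ray(m,q,.07);print(P[:,:2],P.mean(0))
im=cv2.imread('pics/top0.png');cv2.imwrite('pics/carton.png',cv2.resize(im[165:280,330:445],None,fx=5,fy=5,interpolation=cv2.INTER_CUBIC))
E
```

```text
(array([0.002 , 0.0049, 0.0779]), array([-0.0003, -0.003 ,  0.0059]), array([ 0.60413178, -0.00220167,  0.12191085]), array([-3.14129957e+00, -2.96236125e-03, -2.55932809e-01]))
[[ 0.58476375 -0.20470053]
 [ 0.56911538 -0.41212137]
 [ 0.36845235 -0.38893669]
 [ 0.38304502 -0.18094524]] [ 0.47634412 -0.29667596  0.07      ]
```

View pics/carton.png

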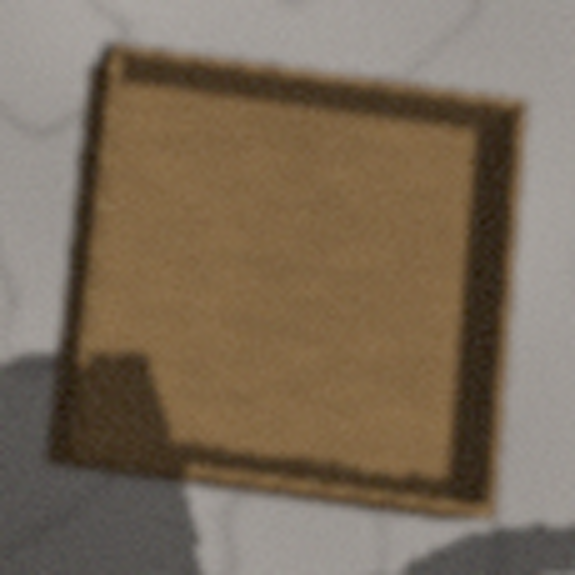

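Carton crop (5×, from (330,165)): the rim corners are at about (112,48), (523,102), (492,512) and (75,455), so the carton is empty and centred near (0.477, -0.296) with yaw about -6.7°.

Request:
arm_command([
  [[0.002,0.005,0.03],[0,0,0.006],0.05],
  [[0.002,0.005,0.06],[0,0,0.006],0.05],
  [[0.002,0.005,0.077],[0,0,0.006],0.05],
  [[0.002,0.005,0.077],[0,0,0.006],0.05],
  [[0.002,0.005,0.077],[0,0,0.006],0.05],
])

```text
time: 15.65
tool_pos: [0.6044, -0.0077, 0.0438]
tool_rot: [-3.142, -0.001, -0.262]
contact_force: [0.3, -0.4, 1.0]
opening: 0.0503
grip_force: 0.0
```

Request:
arm_command([
  [[0,0,0],[0,0,0],0.015],
  [[0,0,0],[0,0,0],0.015],
  [[0,0,0],[0,0,0],0.015],
  [[0,0,0],[0,0,0],0.015],
  [[0,0,0],[0,0,0],0.015],
])

```text
time: 16.15
tool_pos: [0.6042, -0.0077, 0.0436]
tool_rot: [3.141, -0.0, -0.262]
contact_force: [-0.7, -0.3, 2.1]
opening: 0.0213
grip_force: 45.0
```

Request:
arm_command([
  [[0,0,0],[0,0,0],0.015],
  [[0,0,-0.03],[0,0,0],0.015],
  [[0,0,-0.07],[0,0,0],0.015],
  [[0,0,-0.12],[0,0,0],0.015],
  [[0,0,-0.16],[0,0,0],0.015],
])

```text
time: 16.65
tool_pos: [0.6041, -0.0076, 0.2054]
tool_rot: [-3.141, -0.001, -0.262]
contact_force: [0.3, -0.9, -2.1]
opening: 0.0218
grip_force: 45.0
```

```bash
python3 - <<'E'
from h import *
m=robot.camera_model('top')
q=np.array([[112,48],[523,102],[492,512],[77,455]])/5+[329.6,164.6];P=ray(m,q,.07)[:,:2];print(P,P.mean(0))
a=P[0]-P[3]+P[1]-P[2];y=np.arctan2(a[1],a[0]);print(np.degrees(y),np.linalg.norm(a)/2,np.linalg.norm(P[0]-P[1]))
c=P.mean(0);n=np.array([-np.sin(y),np.cos(y)])
for k in(-.045,.045): p=c+k*n;print(p,to_tool([*p,.20],y))
E
```

```text
[[ 0.58930055 -0.21194725]
 [ 0.56660363 -0.40770993]
 [ 0.37294241 -0.38450551]
 [ 0.39567133 -0.19269731]] [ 0.48112948 -0.299215  ]
-6.255725027385151 0.19480519627399195 0.19707403647920485
[ 0.476226   -0.34394705] (array([-0.0363,  0.358 ,  0.0054]), array([-1.00e-04, -9.00e-04, -1.53e-01]), array([ 0.60409395, -0.00756848,  0.20543547]), array([-3.14146424e+00, -9.19931951e-04, -2.62191771e-01]))
[ 0.48603296 -0.25448296] (array([-0.05  ,  0.2691,  0.0054]), array([-1.00e-04, -9.00e-04, -1.53e-01]), array([ 0.60409395, -0.00756848,  0.20543547]), array([-3.14146424e+00, -9.19931951e-04, -2.62191771e-01]))
```

Request:
arm_command([
  [[-0.005,0.045,0],[0,0,0],0.015],
  [[-0.01,0.09,0],[0,0,0],0.015],
  [[-0.015,0.135,0],[0,0,0],0.015],
  [[-0.02,0.18,0],[0,0,0],0.015],
  [[-0.024,0.225,0],[0,0,0],0.015],
])

```text
time: 17.15
tool_pos: [0.5215, -0.22, 0.2029]
tool_rot: [-3.141, 0.001, -0.262]
contact_force: [-0.4, 0.1, -1.5]
opening: 0.0213
grip_force: 45.0
```

Request:
arm_command([
  [[-0.004,0.04,0],[0,0,-0.05],0.015],
  [[-0.008,0.08,0],[0,0,-0.1],0.015],
  [[-0.011,0.12,0],[0,0,-0.153],0.015],
  [[-0.012,0.133,0.01],[0,0,-0.153],0.015],
  [[-0.012,0.133,0.04],[0,0,-0.153],0.015],
])

```text
time: 17.65
tool_pos: [0.4768, -0.3472, 0.1647]
tool_rot: [3.138, -0.005, -0.113]
contact_force: [1.1, 0.3, -1.7]
opening: 0.0217
grip_force: 45.0
```

Request:
arm_command([
  [[0,0,0],[0,0,0],0.015],
  [[0,0,0],[0,0,0],0.015],
  [[0,0,0],[0,0,0],0.015],
  [[0,0,0],[0,0,0],0.015],
  [[0,0,0],[0,0,0],0.015],
])

```text
time: 18.15
tool_pos: [0.477, -0.3439, 0.1643]
tool_rot: [3.14, -0.001, -0.109]
contact_force: [-0.2, -0.2, -2.0]
opening: 0.022
grip_force: 45.0
```

```bash
python3 - <<'E'
from h import *
print(to_tool([.4762,-.344,.047],np.radians(-6.3)))
E
```

```text
(array([-0.001 ,  0.    ,  0.1173]), array([ 0.0011, -0.0014,  0.0014]), array([ 0.47703036, -0.34394787,  0.16426132]), array([ 3.14049845e+00, -1.38702356e-03, -1.08532354e-01]))
```

Then release, rise, and head back to the snapped cover.

Request:
arm_command([
  [[0,0,0.04],[0,0,0],0.015],
  [[0,0,0.075],[0,0,0],0.015],
  [[0,0,0.1],[0,0,0],0.015],
  [[0,0,0.11],[0,0,0],0.015],
  [[0,0,0.117],[0,0,0],0.015],
])

```text
time: 18.65
tool_pos: [0.4767, -0.3441, 0.0461]
tool_rot: [3.141, -0.0, -0.109]
contact_force: [-0.3, 0.9, -0.4]
opening: 0.0218
grip_force: 45.0
```

Request:
arm_command([
  [[0,0,0.001],[0,0,0],0.015],
  [[0,0,0.001],[0,0,0],0.045],
  [[0,0,0.001],[0,0,0],0.045],
  [[0,0,0.001],[0,0,0],0.045],
  [[0,0,0.001],[0,0,0],0.045],
])

```text
time: 19.15
tool_pos: [0.4767, -0.3443, 0.0459]
tool_rot: [3.141, -0.001, -0.109]
contact_force: [0.6, 0.3, 0.7]
opening: 0.0443
grip_force: 0.0
```

Request:
arm_command([
  [[0,0,-0.03],[0,0,0],0.045],
  [[0,0,-0.07],[0,0,0],0.05],
  [[0,0,-0.11],[0,0,0],0.05],
  [[0,0,-0.15],[0,0,0],0.05],
  [[0,0,-0.17],[0,0,0],0.05],
])

```text
time: 19.65
tool_pos: [0.4774, -0.3449, 0.2196]
tool_rot: [3.138, -0.005, -0.109]
contact_force: [-0.1, -0.5, 0.3]
opening: 0.0499
grip_force: 0.0
```

```bash
python3 - <<'E'
from h import *
print(to_tool([.5853,-.0918,.12],np.radians(-12.8)))
E
```

```text
(array([ 0.0792, -0.2637,  0.099 ]), array([ 0.0034, -0.0051,  0.1143]), array([ 0.4774083 , -0.344851  ,  0.21960023]), array([ 3.13786141, -0.00494043, -0.10910828]))
```

Request:
arm_command([
  [[0.014,-0.046,0],[0,0,0],0.05],
  [[0.028,-0.092,0],[0,0,0],0.05],
  [[0.042,-0.138,0],[0,0,0],0.05],
  [[0.056,-0.184,0],[0,0,0.05],0.05],
  [[0.069,-0.23,0],[0,0,0.114],0.05],
])

```text
time: 20.15
tool_pos: [0.5706, -0.1212, 0.2156]
tool_rot: [3.141, -0.001, -0.226]
contact_force: [0.4, -0.7, 0.2]
opening: 0.0498
grip_force: 0.0
```

Request:
arm_command([
  [[0.01,-0.034,0],[0,0,0],0.05],
  [[0.01,-0.034,0.03],[0,0,0],0.05],
  [[0.01,-0.034,0.07],[0,0,0],0.05],
  [[0.01,-0.034,0.098],[0,0,0],0.05],
  [[0.01,-0.034,0.098],[0,0,0],0.05],
])

```text
time: 20.65
tool_pos: [0.5848, -0.0911, 0.1134]
tool_rot: [-3.141, 0.008, -0.223]
contact_force: [-1.2, -0.4, 0.2]
opening: 0.0499
grip_force: 0.0
```

Request:
arm_command([
  [[0,0,0],[0,0,0],0.05],
  [[0,0,0],[0,0,0],0.05],
  [[0,0,0],[0,0,0],0.05],
  [[0,0,0],[0,0,0],0.05],
  [[0,0,0],[0,0,0],0.05],
])

```text
time: 21.15
tool_pos: [0.5877, -0.0922, 0.118]
tool_rot: [3.141, -0.001, -0.223]
contact_force: [0.3, -0.3, 0.5]
opening: 0.05
grip_force: 0.0
```

```bash
python3 - <<'E'
from h import *
print(to_tool([.5853,-.0918,.044],np.radians(-12.8)))
m=robot.camera_model('wrist');s=robot.observe();im=robot.read_camera('wrist');cv2.imwrite('pics/w7.png',im[:,:,::-1])
E
```

```text
(array([-0.0025,  0.0002,  0.074 ]), array([ 0.0001, -0.0014,  0.0001]), array([ 0.58772267, -0.09215857,  0.11803782]), array([ 3.14145894e+00, -1.38995152e-03, -2.23319071e-01]))
```

View pics/w7.png

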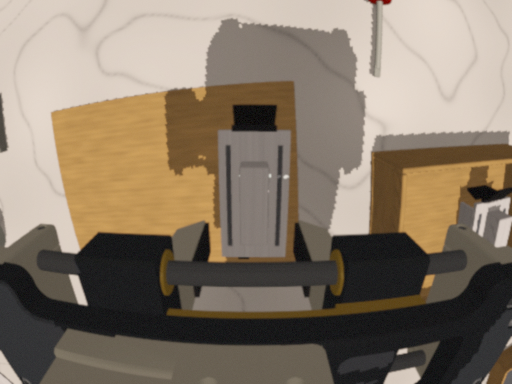

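The snapped cover is square between the fingers, with its ridge at (254,215). The short cover shows inside the carton at (487,205).

Request:
arm_command([
  [[-0.002,0,0.03],[0,0,0],0.05],
  [[-0.002,0,0.06],[0,0,0],0.05],
  [[-0.002,0,0.074],[0,0,0],0.05],
  [[-0.002,0,0.074],[0,0,0],0.05],
  [[-0.002,0,0.074],[0,0,0],0.05],
])

```text
time: 21.7
tool_pos: [0.5859, -0.0917, 0.0437]
tool_rot: [3.142, -0.001, -0.223]
contact_force: [0.6, -0.4, -0.0]
opening: 0.0499
grip_force: 0.0
```

Request:
arm_command([
  [[0,0,0],[0,0,0],0.015],
  [[0,0,0],[0,0,0],0.015],
  [[0,0,0],[0,0,0],0.015],
  [[0,0,0],[0,0,0],0.015],
  [[0,0,0],[0,0,0],0.015],
])

```text
time: 22.2
tool_pos: [0.5856, -0.0917, 0.0435]
tool_rot: [3.141, -0.001, -0.223]
contact_force: [-0.6, 0.1, 0.8]
opening: 0.0217
grip_force: 45.0
```

Request:
arm_command([
  [[0,0,0],[0,0,0],0.015],
  [[0,0,-0.03],[0,0,0],0.015],
  [[0,0,-0.07],[0,0,0],0.015],
  [[0,0,-0.12],[0,0,0],0.015],
  [[0,0,-0.16],[0,0,0],0.015],
])

```text
time: 22.7
tool_pos: [0.5854, -0.0914, 0.2054]
tool_rot: [-3.142, -0.001, -0.223]
contact_force: [0.9, 0.2, -2.4]
opening: 0.0215
grip_force: 45.0
```

```bash
python3 - <<'E'
from h import *
print(to_tool([.486,-.2545,.20],np.radians(-6.3)),robot.observe()['opening'])
E
```

```text
(array([-0.0609,  0.181 ,  0.0054]), array([ 0.    , -0.0008, -0.1132]), array([ 0.58544985, -0.09144673,  0.20542915]), array([-3.14155119e+00, -7.70911339e-04, -2.23137380e-01])) 0.02150907824887237
```

Request:
arm_command([
  [[-0.015,0.045,0],[0,0,-0.02],0.015],
  [[-0.03,0.09,0],[0,0,-0.06],0.015],
  [[-0.045,0.135,0],[0,0,-0.1],0.015],
  [[-0.061,0.175,0],[0,0,-0.113],0.015],
  [[-0.061,0.181,0],[0,0,-0.113],0.015],
])

```text
time: 23.2
tool_pos: [0.4831, -0.2579, 0.2029]
tool_rot: [3.141, 0.002, -0.114]
contact_force: [0.8, -0.2, -1.8]
opening: 0.0217
grip_force: 45.0
```

Request:
arm_command([
  [[0,0,0.02],[0,0,0],0.015],
  [[0,0,0.04],[0,0,0],0.015],
  [[0,0,0.04],[0,0,0],0.015],
  [[0,0,0.04],[0,0,0],0.015],
  [[0,0,0.04],[0,0,0],0.015],
])

```text
time: 23.7
tool_pos: [0.4867, -0.2546, 0.1642]
tool_rot: [3.141, -0.001, -0.11]
contact_force: [0.2, 0.1, -2.2]
opening: 0.0218
grip_force: 45.0
```

```bash
python3 - <<'E'
from h import *
print(to_tool([.486,-.2545,.0465],np.radians(-6.3)),robot.observe()['opening'])
# where is the short cover in the carton (top view, white pixels)
im=robot.read_camera('top')[:,:,::-1].copy();h=cv2.cvtColor(im,cv2.COLOR_BGR2HSV);cv2.imwrite('pics/t8.png',im)
k=np.zeros(h.shape[:2],np.uint8);k[180:262,350:428]=cv2.inRange(h,(0,0,60),(180,60,255))[180:262,350:428]
m=robot.camera_model('top')
for c in cv2.findContours(k,cv2.RETR_EXTERNAL,cv2.CHAIN_APPROX_NONE)[0]:
    if cv2.contourArea(c)>150: print(rect(ray(m,c[:,0],.042)),cv2.boundingRect(c))
E
```

```text
(array([-8.000e-04, -1.000e-04,  1.177e-01]), array([ 0.0008, -0.0015,  0.0002]), array([ 0.48665869, -0.25457172,  0.1642016 ]), array([ 3.14080553e+00, -1.49387226e-03, -1.09715306e-01])) 0.021785356328349135
(array([ 454.6, -300.3]), -89.0, array([184.8, 136.8])) (350, 204, 78, 58)
(array([ 533.8, -328.4]), -88.9, array([146.4,  98.4])) (368, 180, 60, 41)
```

Request:
arm_command([
  [[0,0,0.035],[0,0,0],0.015],
  [[0,0,0.07],[0,0,0],0.015],
  [[0,0,0.095],[0,0,0],0.015],
  [[0,0,0.108],[0,0,0],0.015],
  [[0,0,0.117],[0,0,0],0.015],
])

```text
time: 24.25
tool_pos: [0.4863, -0.2547, 0.046]
tool_rot: [3.141, -0.0, -0.11]
contact_force: [-0.6, 0.1, -2.6]
opening: 0.0215
grip_force: 45.0
```

Request:
arm_command([
  [[0,0,0.001],[0,0,0],0.015],
  [[0,0,0.001],[0,0,0],0.045],
  [[0,0,0.001],[0,0,0],0.045],
  [[0,0,0.001],[0,0,0],0.045],
  [[0,0,0.001],[0,0,0],0.045],
])

```text
time: 24.75
tool_pos: [0.4862, -0.2548, 0.0458]
tool_rot: [3.141, -0.001, -0.11]
contact_force: [-0.1, 0.1, 0.0]
opening: 0.0442
grip_force: 0.0
```

Request:
arm_command([
  [[0,0,-0.03],[0,0,0],0.045],
  [[0,0,-0.07],[0,0,0],0.045],
  [[0,0,-0.12],[0,0,0],0.045],
  [[0,0,-0.16],[0,0,0],0.045],
  [[0,0,-0.2],[0,0,0],0.045],
])

```text
time: 25.25
tool_pos: [0.4858, -0.2544, 0.2476]
tool_rot: [3.141, -0.001, -0.11]
contact_force: [-0.2, -1.5, -0.1]
opening: 0.045
grip_force: 0.0
```

Request:
arm_command([
  [[-0.04,0.01,0],[0,0,0],0.045],
  [[-0.08,0.02,0],[0,0,0],0.045],
  [[-0.08,0.02,0],[0,0,0],0.045],
  [[-0.08,0.02,0],[0,0,0],0.045],
  [[-0.08,0.02,0],[0,0,0],0.045],
])

```text
time: 25.75
tool_pos: [0.4048, -0.2658, 0.2455]
tool_rot: [3.141, -0.001, -0.11]
contact_force: [0.4, -0.8, -0.3]
opening: 0.0451
grip_force: 0.0
```

```bash
python3 - <<'E'
from h import *
m=robot.camera_model('wrist');im=robot.read_camera('wrist')[:,:,::-1].copy();h=cv2.cvtColor(im,cv2.COLOR_BGR2HSV);cv2.imwrite('pics/w9.png',im)
w=cv2.inRange(h,(0,0,60),(180,60,255));w[225:]=0
def show(w,m,z,f,nm,a=150):
  for c in cv2.findContours(w,cv2.RETR_EXTERNAL,cv2.CHAIN_APPROX_NONE)[0]:
    if 150<cv2.contourArea(c)<12000: print(nm,rect(ray(m,c[:,0],z,f)),cv2.boundingRect(c))
show(w,m,.042,True,'wrist')
m=robot.camera_model('top');im=robot.read_camera('top')[:,:,::-1].copy();cv2.imwrite('pics/t9.png',im);h=cv2.cvtColor(im,cv2.COLOR_BGR2HSV)
for b in range(0,1):
  k=np.zeros(h.shape[:2],np.uint8);k[190:255,115:175]=cv2.inRange(h,(0,0,176),(180,60,255))[190:255,115:175];show(k,m,.065,False,'housing plate')
  k[:]=0;k[185:260,112:180]=cv2.inRange(h,(0,0,0),(180,255,60))[185:260,112:180]
  for c in cv2.findContours(k,cv2.RETR_EXTERNAL,cv2.CHAIN_APPROX_NONE)[0]:
    if cv2.contourArea(c)>20: print('clip',rect(ray(m,c[:,0],.075)),cv2.boundingRect(c))
  k[:]=0;k[180:262,350:428]=cv2.inRange(h,(0,0,130),(180,55,255))[180:262,350:428];show(k,m,.042,False,'carton')
# unmoved loose things: difference to start
a=cv2.imread('pics/top0.png');d=cv2.absdiff(a,im).max(2)
for n,(x0,y0,x1,y1) in dict(bottle=(124,146,165,184),drive=(150,100,200,140),screw=(350,92,376,155)).items(): print(n,d[y0:y1,x0:x1].mean(),np.percentile(d[y0:y1,x0:x1],98))
E
```

```text
wrist (array([ 636.2, -681.4]), 74.9, array([66.8, 36.7])) (484, 0, 28, 20)
clip (array([399.1, 301.1]), 81.7, array([31.4, 15. ])) (125, 247, 15, 8)
clip (array([458.2, 252.5]), -8.0, array([95.6, 11. ])) (148, 205, 13, 41)
clip (array([532.1, 277.8]), 79.7, array([35.2, 16.8])) (139, 189, 14, 10)
bottle 6.963414634146342 13.0
drive 7.1455 12.0
screw 7.665445665445666 13.0
```

```bash
python3 - <<'E'
from h import *
c=np.array([.481,-.298]);y=np.radians(-6.4);R=np.array([[np.cos(y),-np.sin(y)],[np.sin(y),np.cos(y)]])
q=np.c_[c+np.array([[-.093,-.093],[.093,-.093],[.093,.093],[-.093,.093]])@R.T,np.full(4,.04)]
for n,f,fi in(('w9',True,'wrist'),('t9',False,'top')):
    m=robot.camera_model(fi);im=cv2.imread(f'pics/{n}.png');h=cv2.cvtColor(im,cv2.COLOR_BGR2HSV)
    k=np.zeros(h.shape[:2],np.uint8);cv2.fillConvexPoly(k,proj(m,q,f).round().astype(int),255)
    w=cv2.inRange(h,(0,0,60),(180,70,255))&k
    if f:w[228:]=0
    w=cv2.morphologyEx(w,cv2.MORPH_OPEN,np.ones((3,3)))
    for ct in cv2.findContours(w,cv2.RETR_EXTERNAL,cv2.CHAIN_APPROX_NONE)[0]:
        if cv2.contourArea(ct)>100:print(fi,rect(ray(m,ct[:,0],.042,f)),cv2.boundingRect(ct))
E
```

```text
wrist (array([ 479.1, -342.6]), -6.6, array([86.8, 57.9])) (285, 62, 49, 72)
wrist (array([ 487.1, -253.6]), -5.6, array([115.5,  58.8])) (210, 51, 51, 95)
top (array([ 483.7, -379.4]), -2.4, array([39.3, 24.1])) (415, 213, 11, 17)
top (array([ 452.7, -329.9]), 11.1, array([143.4,  78.1])) (386, 204, 37, 59)
top (array([ 487.8, -253.4]), -5.7, array([117.4,  61.7])) (354, 194, 28, 48)
```

Both spoilt covers lie flat inside the carton with their sizes matching, the loose items haven't moved, and the arm touches nothing.

```bash
python3 -c "
from cell import robot
print(robot.hand_in())"
```

```text
the job is handed in; nothing more can be done
None
```

The job is handed in: the sound cover is pressed home on the housing (it stopped at the fully-home height and the force pattern fits both clips snapping, which I did not tug-test), both spoilt covers lie inside the carton, and the bottle, screwdriver and drive have not moved.

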